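Fish a dropped lock nut out from between two instrument housings

TASK

A red lock nut has dropped into the narrow gap between the steel and the black instrument housing. Take the bent rod from its rest, fish the nut out through the gap's open end with it (do not touch the nut with the gripper while it is in the gap), then put the rod back on its rest and the nut in the blue tray. Leave the objective, the bottle and the eyepiece standing where they are.

Things in the scene. Friction and masses are not known exactly. Their poses are not given: they have to be found in the camera images.
- housings: Two low fixed housings 42 mm high, 220 mm long: steel (130 mm wide, +y side) and black (150 mm wide, -y side, far from the robot, fittings up to 14 mm high on top). Between them a gap 24 mm wide, open above, floored by the bench. Origin: middle of the gap's open end, at bench level; x runs into the gap, roughly to the robot's left, y across it, z up.
- gap_end (a point): Closed end of the gap, at an aluminium block 36 mm high: middle of the gap, bench level, 170 mm from the housings' origin along x. The bench before the open end (housings' x below 0) is free.
- nut: Red lock nut with a small brass spot on top, a plain upright cylinder 19 mm in diameter and 12 mm high, about 25 g, standing in the gap 55 to 110 mm behind the open end. Origin: centre of its underside; z up.
- rod: Bent rod, about 90 g, lying on its rest. Orange handle 110 (x) x 16 (y) x 18 mm (z), origin at its centre. A 6 mm steel rod leaves it along +x and at x = 90 mm bends straight down (-z) to a small crescent foot, whose underside is 88 mm below the handle's centre. Centre of mass about 20 mm from the origin towards +x.
- rod_foot (a point): Underside of the rod's foot, below the axis of the vertical leg (rod frame x 90, y 0, z -88 mm; axes as the rod). The foot is a horizontal crescent 5 mm high, 16 mm wide along x, spanning y = -6.5 to +3 mm, hollow towards -y: it cradles the round nut when pulled towards the rod's -y.
- rest: Fixed rest: grey foot plate 110 x 70 x 10 mm, two aluminium posts 8 mm thick at x = -36 and 36 mm (64 mm clear between them), each with a notch 22 mm wide (y), 12 mm deep, its floor 100 mm above the bench. The rod's handle lies in both notches, along the rest's x, its centre 109 mm above the rest's origin (centre of the underside; z up).
- tray: Fixed blue open tray, 100 (x) x 90 (y) x 22 mm high, walls and floor 4 to 5 mm thick. Origin: centre of its underside; z up.
- objective: Steel microscope objective standing on the bench, 33 mm in diameter, 44 mm high; a bystander. Origin: centre of its underside.
- bottle: Amber bottle standing on the bench, 36 mm in diameter, 75 mm high; a bystander. Origin: centre of its underside.
- eyepiece: Black eyepiece standing on the bench, 34 mm in diameter, 48 mm high; a bystander. Origin: centre of its underside.

How it is judged (in metres and radians):
On the way, in this order (a step that is already met when the one before it is completed fails the run):
1. the rod's foot is down inside the gap while the nut is still in it (x of rod_foot in the frame of housings above 0.04 m and y of rod_foot in the frame of housings between -0.012 and 0.012 m and z of rod_foot in the frame of housings below 0.02 m and x of nut in the frame of housings above 0.03 m), for 0.1 s.
2. the nut is out of the gap, on the bench in front of the mouth, and not held by the fingers (x of nut in the frame of housings below -0.012 m and height (world z) of nut below 0.015 m and contact force between nut and the fingers below 0.05 N), for 0.1 s.
At the end, for the whole second after the job is handed in: Nut at rest inside the tray, not on its rim; rod lying still in both notches of its rest: handle centre within 18 mm lengthwise, 6 mm sideways and 5 mm in height of its place, level within 0.1 rad, along the rest within 0.15 rad; both released (x of nut in the frame of tray between -0.045 and 0.045 m and y of nut in the frame of tray between -0.04 and 0.04 m and z of nut in the frame of tray below 0.022 m and linear speed of each of nut, rod below 0.02 m/s and x of rod in the frame of rest between -0.018 and 0.018 m and y of rod in the frame of rest between -0.006 and 0.006 m and z of rod in the frame of rest between 0.104 and 0.114 m and angle between rod's own z axis and vertical below 0.1 rad and angle between the x axis of rod and the x axis of rest, either way round below 0.15 rad); the robot touches nothing.
It fails at once if the gripper touches the nut while it is in the gap (x of nut in the frame of housings above 0.005 m and y of nut in the frame of housings between -0.015 and 0.015 m and z of nut in the frame of housings below 0.05 m and contact force between nut and the fingers above 0.1 N).
It fails at once if the objective is moved more than 20 mm or tipped over (distance of objective from where it was at the start of the episode above 0.02 m or angle between objective's own z axis and vertical above 0.5 rad).
It fails at once if the bottle is moved more than 20 mm or tipped over (distance of bottle from where it was at the start of the episode above 0.02 m or angle between bottle's own z axis and vertical above 0.5 rad).
It fails at once if the eyepiece is moved more than 20 mm or tipped over (distance of eyepiece from where it was at the start of the episode above 0.02 m or angle between eyepiece's own z axis and vertical above 0.5 rad).
It also fails if it takes over 64 s, if anything falls off the work surface, if the arm or the gripper's body presses on something with over 40 N, if the wrist force passes 120 N, or if a joint passes its speed limit or range.

ROBOT

A 6-joint arm with a two-finger parallel gripper is mounted at the origin on the work surface. World frame = base frame: x ahead of the robot, y to its left, z up, the work surface at z = 0. Lengths are in mm, angles in rad, forces in N, time in s.
With the tool pointing down it reaches from about 375 to 925 mm from the base axis. Payload 5.7 kg.
Tool frame: the origin (TCP) lies at the very end of the fingers, on their centre line; the grasp point (between the pads) lies 19 mm behind it; z points along the fingers, y is the line along which they close (so a half turn about z gives the same grasp; the last joint's range is limited). The gripper opens to 85 mm and grips with 20 to 120 N. Pads are 22 mm wide; open, the fingers measure 114 mm over their backs; the gripper's body (76 mm by 85 mm) begins 54 mm behind the grasp point. The pads swing forward as they close: fully open they stand 13 mm farther back than shut.
Start: joints at [1.207, 0.359, 1.51, -0, 1.272, -0.115], TCP at [147.739, 581.495, 231.267] pointing down, gripper open.
Joint ranges: [-2.97, 2.97], [-1.01, 2.36], [0.21, 2.38], [-0.96, 4.11], [0.2, 2.71], [-2.98, 2.98]. Speed limits (rad/s): [2.39, 2.39, 3.14, 3.14, 3.14, 3.14].

INTERFACE

Orientations are given as a 3x3 rotation matrix whose columns are the frame's x, y, z axes.
In Python, from cell import manip gives the robot as it stands. The module is installed in compiled form; this text tells all that it offers.
- The arm moves only by the tool play_rows, never from a script. Its argument "series" is a list of rows, each an object with "travel": the shift along the tool's x, y, z in mm, a list of three; "yaw": the turn about the tool's z in rad. In form: [{"travel": [x, y, z], "yaw": yaw}, ...]. A call has 1 to 10 rows; each row is the pose to reach, as a shift and turn from the pose commanded when the call began, along the tool's axes at that moment; what a row does not reach only later rows make up. A row lasts 1/8 s, in which the tool goes at most 62.5 mm and 10.7 degrees, less where a joint would pass 70% of its speed; a pose out of reach is approached as far as the arm can. A call with a gripper value outside its range is refused whole. "fingers" is the closure, from -1 (fully open) to 1 (shut), set as the call begins (left out, the last holds). The fingers move at their own pace and stop on an object; "squeeze" is the grip in N (left out, the last holds). Time passes only in rows, so rows that repeat a pose let the fingers close. It gives the time, the measured TCP pose, the force, the opening and the grip force at its end, in the units of the state.
- manip.state(): the state, without advancing time (a new reading comes with each control period).
- manip.grab_frame(name): name is "side" or "top"; returns the picture (480x640x3 uint8, red, green, blue); there is no depth.
- manip.camera_info(name): a dict with "camera_matrix" (3x3 intrinsics, pixels), "D" ([k1, k2, p1, p2, k3] as OpenCV has them; the pictures are not rectified), "rvec" (rotation vector, rad) and "tvec" (3), from world to camera coordinates, as OpenCV has them. Camera axes: x right, y down, z forward; pixel columns grow to the right and rows downward; lengths in mm; the calibration is good to about 2 mm. A picture is of the moment at which its call begins. camera_info takes no time and is no camera call.
- manip.finish_job(): hands the job in; it is judged then, once.
Trained networks look in the newest picture that a camera, given by its name, has taken for a name from the list of things; names that differ only in an ending like _2 or _b are one class to them, and where a whole thing is asked for, a point or a joint stands for the part that bears it (a point fixed in the world has none). Each returns a list of dicts, best first, with "confidence" (0 to 1); they miss things now and then, are a little off and sometimes report something else, mostly with a low value. They report only what shows in the picture. A call takes as long as a camera call.
- manip.find_in(camera, label): "uv" ([column, row] in pixels, amid what is visible of it).
- manip.trace(camera, label): "region" (480x640 bool, what is visible of it) and "uv" ([column, row] in pixels, amid what is visible of it).
- manip.pinpoint(camera, label): "uv" ([column, row] in pixels: a listed point, or the origin of a listed thing).
The state is a dict: "t": time; "qpos": joint angles; "dq": joint speeds; "joint_efforts": joint torques, N m; "ee_pos": TCP position; "tcp_rot": TCP orientation; "ft_force": force on the tool from outside, world axes, zero at the start; "moment": the same for the moment, N m; "grip_width": finger opening in mm; "grip_force": force on a finger pad.
Only numpy, scipy, OpenCV 4.12 (cv2) and the standard library are available. Lean on these libraries where they do the work, as an engineer would, in place of code of your own. Each camera call takes 0.05 s, during which the arm holds its last target. There are 200 camera calls.

## Working session

There is one attempt and no reset: what is moved stays moved. The work goes in short steps, Python scripts to look and compute and a tool call to move; the robot and the scene stay as the last step left them, time stands still between calls to the robot, and variables do not carry over. Pictures are saved under pics/ and viewed, at most 10 in all, crops included, and the job is handed in when it is done.

Besides the shell and the picture viewer there is one more tool, called after ">>>" by a JSON object that holds its "fn" and its "kwargs", one argument or row to a line. play_rows: Moves the arm, as the interface text tells. Its arguments: {"type":"object","properties":{"series":{"type":"array"},"fingers":{"type":"number"},"squeeze":{"type":"number"}},"required":["series"]}

```bash
mkdir -p pics
cat > h.py <<'E'
import numpy as np, cv2
from cell import manip
def cam(n):
    c=manip.camera_info(n); K=np.array(c["camera_matrix"],float); D=np.array(c["D"],float)
    R=cv2.Rodrigues(np.array(c["rvec"],float))[0]; t=np.array(c["tvec"],float).ravel()
    return K,D,R,t
def ray(n,uv):
    K,D,R,t=cam(n); p=cv2.undistortPoints(np.array([[uv]],float),K,D).ravel()
    return -R.T@t, R.T@np.array([p[0],p[1],1.])
def at_z(n,uv,z):
    o,d=ray(n,uv); return o+d*(z-o[2])/d[2]
def tri(uv1,uv2):
    A=[];b=[]
    for n,u in (("top",uv1),("side",uv2)):
        o,d=ray(n,u); d/=np.linalg.norm(d); P=np.eye(3)-np.outer(d,d); A.append(P);b.append(P@o)
    x=np.linalg.lstsq(np.vstack(A),np.hstack(b),rcond=None)[0]
    return x, [np.linalg.norm(A[i]@x-b[i]) for i in (0,1)]
def proj(n,X):
    K,D,R,t=cam(n); return cv2.projectPoints(np.array(X,float).reshape(-1,3),cv2.Rodrigues(R)[0],t,K,D)[0].reshape(-1,2)
def save(n,f):
    im=manip.grab_frame(n); cv2.imwrite(f"pics/{f}.png",im[...,::-1]); return im
E
python3 - <<'E'
from h import *
np.set_printoptions(precision=1,suppress=True)
for n in ("top","side"):
    save(n,n+"0"); K,D,R,t=cam(n); print(n,"campos",-R.T@t, "fwd",R[2])
    for l in ("housings","gap_end","nut","rod","rod_foot","rest","tray","objective","bottle","eyepiece"):
        r=manip.pinpoint(n,l)[:2]; print(l,[(np.round(x["uv"],1).tolist(),round(x["confidence"],2),at_z(n,x["uv"],109 if l=="rod" else 0)) for x in r])
print(manip.state())
E
```

```text
top campos [ 493.2 -127.4 1112.5] fwd [ 0.  0. -1.]
housings [([231.1, 215.2], 0.65, array([569.7,  92.2,   0. ])), ([374.2, 135.5], 0.37, array([ 741.3, -206.4,    0. ]))]
gap_end [([213.6, 292.2], 0.85, array([407.7, 125.6,   0. ]))]
nut [([218.7, 257.3], 0.37, array([480.8, 116.5,   0. ]))]
rod [([420.1, 269.2], 0.57, array([ 465.6, -286.7,  109. ]))]
rod_foot [([420.6, 226.9], 0.58, array([ 550.3, -304.5,    0. ])), ([413.8, 266.1], 0.37, array([ 468.8, -291. ,    0. ]))]
rest [([415.5, 269.1], 0.89, array([ 462.7, -294.6,    0. ]))]
tray [([345.5, 232.9], 0.96, array([ 535.7, -148.7,    0. ]))]
objective [([316.8, 315.5], 0.67, array([363.3, -91.4,   0. ]))]
bottle [([374.1, 135.2], 0.79, array([ 741.9, -206.2,    0. ]))]
eyepiece [([280.6, 143.1], 0.58, array([723.5,  -9.5,   0. ]))]
side campos [123.5 283.2 763. ] fwd [ 0.5 -0.5 -0.7]
housings [([216.9, 342.6], 0.71, array([567.8,  97.8,  -0. ])), ([388.8, 216.4], 0.62, array([ 576.6, -313.4,    0. ]))]
gap_end []
nut [([242.5, 386.3], 0.56, array([479.3, 113.3,   0. ]))]
rod [([435.3, 212.0], 0.92, array([ 466.5, -294.5,  109
[... 183 characters left out ...]
8.2,    0. ]))]
objective [([393.4, 357.2], 0.8, array([360.5, -93.6,   0. ])), ([426.4, 255.8], 0.37, array([ 462.3, -291.7,    0. ]))]
bottle [([293.6, 200.5], 0.6, array([ 733. , -204.1,    0. ]))]
eyepiece [([216.8, 252.7], 0.68, array([723.2, -11.6,   0. ]))]
{'t': 1.1, 'qpos': array([ 1.2,  0.4,  1.5, -0. ,  1.3, -0.1]), 'dq': array([-0.,  0., -0., -0., -0.,  0.]), 'joint_efforts': array([ -0. , -52.8, -27.9,  -0. ,   0. ,  -0. ]), 'ee_pos': array([147.7, 581.5, 231.3]), 'tcp_rot': array([[-1. ,  0.2, -0. ],
       [ 0.2,  1. , -0. ],
       [-0. , -0. , -1. ]]), 'ft_force': array([ 0. ,  0.1, -0.9]), 'moment': array([-0.,  0., -0.]), 'grip_force': 0.0, 'grip_width': 85.67102451835228}
```

View pics/top0.png

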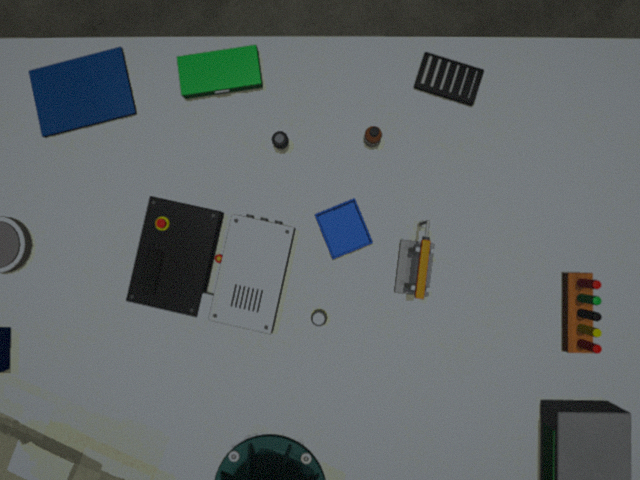

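View pics/side0.png

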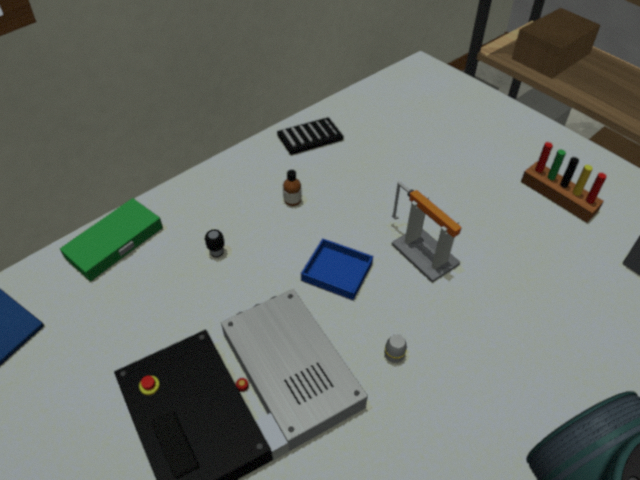

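The top view shows the gap running down the image, with its open end at about (231,215), its closed end at (214,292) and the nut at (219,257). The rod's handle is at about (424,262) on the rest with its foot at the top, about (422,224). The tray is at (345,230). The side view agrees. Next I'll overlay fitted models to refine the poses.

```bash
cat > fit.py <<'E'
from h import *
np.set_printoptions(precision=1,suppress=True)
T=lambda p,yaw,X: np.array(p)+np.array(X,float)@np.array([[np.cos(yaw),np.sin(yaw),0],[-np.sin(yaw),np.cos(yaw),0],[0,0,1]])
H0=np.array([569.,94.,0]); yH=np.arctan2(125.6-94,408-569)
r,e=tri([420.1,269.2],[435.3,212.0]); print("rod",r,e)
f,e=tri([420.6,226.9],[391.6,217.6]); print("foot",f,e)
n,e=tri([218.7,257.3],[242.5,386.3]); print("nut",n,e, "yawH",yH)
# orange handle: fit x,y,yaw at z109 by comparing mask to projected box hull
from scipy.optimize import minimize
ims={c:cv2.imread(f"pics/{c}0.png") for c in("top","side")}
box=np.array([[x,y,z] for x in(-55,55) for y in(-8,8) for z in(-9,9)],float)
M={}
for c,im in ims.items():
    h=cv2.cvtColor(im,cv2.COLOR_BGR2HSV); m=cv2.inRange(h,(8,140,90),(24,255,255))
    k=np.zeros_like(m); u,v=proj(c,[465,-290,109])[0].astype(int); k[v-70:v+70,u-70:u+70]=1; m=m*k; M[c]=m>0; print(c,M[c].sum())
def cost(p):
    s=0
    for c in M:
        q=proj(c,T([p[0],p[1],109],p[2],box)); a=np.zeros((480,640),np.uint8)
        cv2.fillConvexPoly(a,np.round(cv2.convexHull(q.astype(np.float32))*16).astype(np.int32),255,cv2.LINE_AA,4)
        s+=np.abs(a/255.-M[c]).sum()
    return s
b=min((minimize(cost,[r[0],r[1],y],method="Nelder-Mead",options=dict(initial_simplex=[[r[0],r[1],y],[r[0]+6,r[1],y],[r[0],r[1]+6,y],[r[0],r[1],y+.06]])) for y in(-.1,-.2)),key=lambda z:z.fun)
print("rodfit",b.x,b.fun); R=b.x
out=[]
for c,im in ims.items():
    for (P,L) in ((T(H0,yH,[[60,20,20]])[0],80),(np.array([500,-295,60]),60)):
        u,v=proj(c,P)[0].astype(int); s=6 if L==60 else 4.5
        big=cv2.resize(im,None,fx=s,fy=s,interpolation=cv2.INTER_CUBIC)
        def ln(X,col,cl=True): cv2.polylines(big,[np.round((proj(c,X)+.5)*s-.5).astype(np.int32)],cl,col,1)
        ln(T(H0,yH,[[0,12,42],[220,12,42],[220,142,42],[0,142,42]]),(0,0,255))
        ln(T(H0,yH,[[0,-12,42],[220,-12,42],[220,-162,42],[0,-162,42]]),(0,255,0))
        ln(T([*R[:2],109],R[2],[[-55,-8,9],[55,-8,9],[55,8,9],[-55,8,9]]),(255,0,0))
        ln(T([*R[:2],109],R[2],[[55,0,0],[90,0,0],[90,0,-88]]),(255,0,255),False)
        x0=int((u-L/2*800/600*.82)*s); y0=int(v*s-150); x0=int(u*s-200); out.append(big[max(y0,0):max(y0,0)+300,max(x0,0):max(x0,0)+400])
cv2.imwrite("pics/ov.png",np.vstack([np.hstack(out[:2]),np.hstack(out[2:])]))
E
python3 fit.py
```

```text
rod [ 464.2 -286.8  116.1] [np.float64(1.976371748236774), np.float64(1.976371748236932)]
foot [ 552.2 -297.5   26.3] [np.float64(4.308211421671665), np.float64(4.30821142167101)]
nut [479.7 114.8   1.7] [np.float64(1.6717759523446427), np.float64(1.671775952344437)] yawH 2.9477830214725342
top 472
side 459
rodfit [ 468.4 -291.8   -0.2] 736.8509803921568
```

View pics/ov.png

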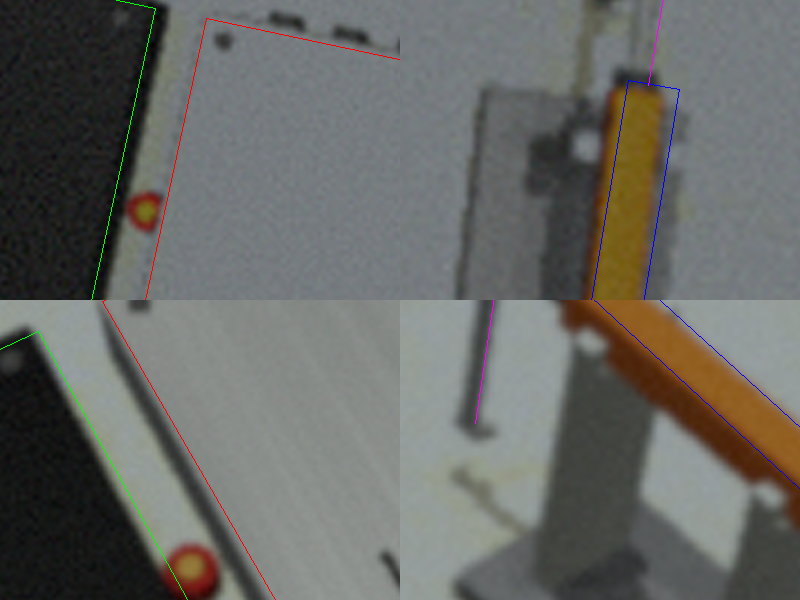

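In the overlay the housing model matches the side view well, and the nut sits mid-gap. The rod fit is off, about 5 mm at the far end in the top view, so I'll refit it with a better mask.

```bash
cat > fit2.py <<'E'
from h import *
from scipy.optimize import minimize
np.set_printoptions(precision=3,suppress=True)
T=lambda p,yaw,X: np.array(p)+np.array(X,float)@np.array([[np.cos(yaw),np.sin(yaw),0],[-np.sin(yaw),np.cos(yaw),0],[0,0,1]])
ims={c:cv2.imread(f"pics/{c}0.png") for c in("top","side")}
box=np.array([[x,y,z] for x in(-55,55) for y in(-8,8) for z in(-9,9)],float)
M={}
for c,im in ims.items():
    h=cv2.cvtColor(im,cv2.COLOR_BGR2HSV); m=cv2.inRange(h,(3,110,50),(28,255,255))
    n,l,s,_=cv2.connectedComponentsWithStats(m); u,v=proj(c,[465,-290,109])[0]
    ctr=[np.hypot(*(np.argwhere(l==i).mean(0)-[v,u])) if s[i,4]>100 else 1e9 for i in range(1,n)]
    i=1+int(np.argmin(ctr)); M[c]=l==i; print(c,s[i])
def hull(c,p):
    q=proj(c,T([p[0],p[1],109],p[2],box)); a=np.zeros((480,640),np.uint8)
    cv2.fillConvexPoly(a,np.round(cv2.convexHull(q.astype(np.float32))*16).astype(np.int32),255,cv2.LINE_AA,4); return a/255.
for cs in (["top"],["side"],["top","side"]):
    cost=lambda p:sum((( cv2.GaussianBlur(hull(c,p),(0,0),2)-cv2.GaussianBlur(M[c].astype(float),(0,0),2))**2).sum() for c in cs)
    b=min((minimize(cost,[465,-288,y],method="Nelder-Mead",options=dict(initial_simplex=[[465,-288,y],[471,-288,y],[465,-282,y],[465,-288,y+.06]])) for y in(-.1,-.2)),key=lambda z:z.fun)
    print(cs,b.x,b.fun,[(hull(c,b.x).sum(),M[c].sum()) for c in M])
H0=np.array([569.,94.,0]); yH=2.948
# housings frame edges: profile check of black inner edge at z=0/42 in top view
for hx in (20,60,130):
    print(hx,[proj("top",T(H0,yH,[[hx,y,z]])[0])[0] for y,z in((-12,42),(-12,0),(12,42))])
    v=int(round(proj("top",T(H0,yH,[[hx,0,0]])[0])[0][1])); u=int(proj("top",T(H0,yH,[[hx,0,42]])[0])[0][0])
    print(v,list(range(u-12,u+14))[0],ims["top"][v,u-12:u+14].mean(1).astype(int))
print(T([0,0,0],-yH,[np.array([479.7,114.8,0])-H0]))
E
python3 fit2.py
```

```text
top [415 239  15  60 547]
side [410 191  51  46 709]
['top'] [ 467.522 -290.733   -0.113] 23.923066672562094 [(np.float64(697.913725490196), np.int64(547)), (np.float64(982.2470588235294), np.int64(709))]
['side'] [ 469.059 -293.051   -0.135] 70.50344165186493 [(np.float64(702.7803921568627), np.int64(547)), (np.float64(970.1176470588235), np.int64(709))]
['top', 'side'] [ 467.727 -291.491   -0.12 ] 102.84043647425344 [(np.float64(699.2588235294119), np.int64(547)), (np.float64(980.7803921568627), np.int64(709))]
20 [array([218.331, 222.497]), array([222.685, 223.643]), array([229.815, 224.925])]
225 212 [ 38  35  36  31  33  22  19  15  25  62 108 121 114 119 119 121 121 105
 113 120 122 121 128 118 120 123]
60 [array([214.114, 241.817]), array([218.631, 242.243]), array([225.607, 244.27 ])]
243 207 [ 23  30  33  38  25  22  10  25  14  23  63 107 122 119 120 116 120 118
 109 119 121 119 120 120 123 119]
130 [array([206.73 , 275.736]), array([211.532, 274.893]), array([218.239, 278.233])]
276 200 [ 31  35  18  29  31  19  16  22  19  40  82 113 120 120 120 120 116 114
 112 118 118 117 123 115 127 122]
[[91.633 -3.231  0.   ]]
```

```bash
cat >> h.py <<'E'
def go(*targets):
    """targets (x,y,z,yaw of tool x in world) -> travel/yaw for rows, from current pose"""
    s=manip.state(); R=np.array(s["tcp_rot"]); p=np.array(s["ee_pos"]); a=np.arctan2(R[1,0],R[0,0])
    print("t",round(s["t"],2),"pos",np.round(p,1),"yaw",round(a,4),"q",np.round(s["qpos"],2),"w",round(s["grip_width"],1),"F",np.round(s["ft_force"],1),"tilt",np.round(R[:2,2],4))
    for x,y,z,w in targets:
        d=(-(w-a)+np.pi)%(2*np.pi)-np.pi
        print("travel",np.round(R.T@(np.array([x,y,z])-p),1).tolist(),"yaw",round(d,4))
E
python3 -c "
from h import *
go((450,100,231,1.4),(467.5,-291,165,-.115))"
```

```text
t 1.1 pos [147.7 581.5 231.3] yaw 2.8928 q [ 1.21  0.36  1.51 -0.    1.27 -0.12] w 85.7 F [ 0.   0.1 -0.9] tilt [-0.     -0.0001]
travel [-411.5, -392.3, 0.3] yaw 1.4928
travel [-524.7, -766.9, 66.4] yaw 3.0078
```

>>> {"fn": "play_rows", "kwargs": {
  "series": [
    {"travel": [-411.5,-392.3,0],"yaw": 1.0},
    {"travel": [-411.5,-392.3,0],"yaw": 1.49},
    {"travel": [-411.5,-392.3,0],"yaw": 1.49},
    {"travel": [-411.5,-392.3,0],"yaw": 1.49},
    {"travel": [-411.5,-392.3,0],"yaw": 1.49},
    {"travel": [-411.5,-392.3,0],"yaw": 1.49},
    {"travel": [-411.5,-392.3,0],"yaw": 1.49},
    {"travel": [-411.5,-392.3,0],"yaw": 1.49},
    {"travel": [-411.5,-392.3,0],"yaw": 1.49},
    {"travel": [-411.5,-392.3,0],"yaw": 1.49}
  ],
  "fingers": -0.3
}}

```text
t: 2.35
ee_pos: [452.5, 96.7, 231.7]
tcp_rot: [[0.172, 0.985, 0.002], [0.985, -0.172, -0.001], [-0.001, 0.002, -1.0]]
ft_force: [-0.3, 1.1, -0.5]
grip_width: 55.3
grip_force: 0.0
```

```bash
python3 -c "
from h import *
go((467.5,-291,165,-.115))"
```

```text
t 2.35 pos [452.5  96.7 231.7] yaw 1.3976 q [ 0.06  0.16  1.79 -0.    1.19  0.24] w 55.3 F [-0.3  1.1 -0.5] tilt [ 0.002  -0.0009]
travel [-379.2, 81.4, 67.1] yaw 1.5126
```

>>> {"fn": "play_rows", "kwargs": {
  "series": [
    {"travel": [-382.5,82.5,66],"yaw": 1.518},
    {"travel": [-382.5,82.5,66],"yaw": 1.518},
    {"travel": [-382.5,82.5,66],"yaw": 1.518},
    {"travel": [-382.5,82.5,66],"yaw": 1.518},
    {"travel": [-382.5,82.5,66],"yaw": 1.518},
    {"travel": [-382.5,82.5,66],"yaw": 1.518},
    {"travel": [-382.5,82.5,66],"yaw": 1.518},
    {"travel": [-382.5,82.5,66],"yaw": 1.518},
    {"travel": [-382.5,82.5,66],"yaw": 1.518},
    {"travel": [-382.5,82.5,66],"yaw": 1.518}
  ]
}}

```text
t: 3.6
ee_pos: [467.5, -289.9, 165.4]
tcp_rot: [[0.994, -0.111, -0.0], [-0.111, -0.994, 0.0], [-0.0, -0.0, -1.0]]
ft_force: [0.6, 0.5, -0.5]
grip_width: 55.4
grip_force: 0.0
```

```bash
python3 -c "
from h import *
save('side','s1')
go((467.5,-291,90,-.115))"
```

```text
t 3.65 pos [ 467.6 -290.1  165.5] yaw -0.1112 q [-0.68  0.36  1.7   0.    1.09  1.  ] w 55.8 F [1.4 0.5 0. ] tilt [0. 0.]
travel [0.0, 0.9, 75.5] yaw 0.0038
```

View pics/s1.png

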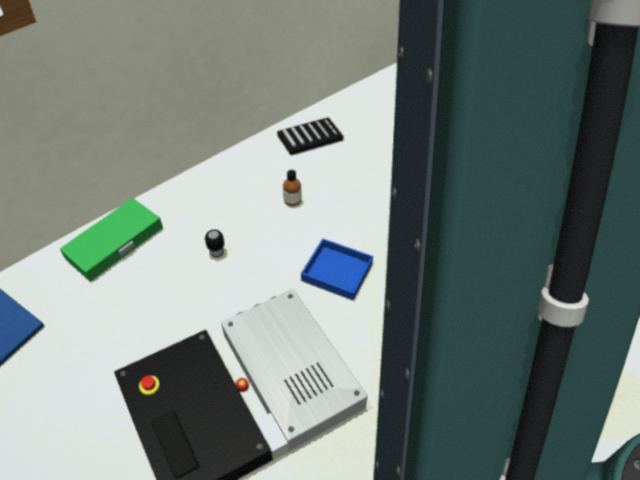

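The arm hides the rest in this view, so I'll descend on the measured pose.

>>> {"fn": "play_rows", "kwargs": {
  "series": [
    {"travel": [0,0,40],"yaw": 0},
    {"travel": [0,0,70],"yaw": 0},
    {"travel": [0,0,75],"yaw": 0},
    {"travel": [0,0,75],"yaw": 0},
    {"travel": [0,0,75],"yaw": 0}
  ]
}}

```text
t: 4.28
ee_pos: [468.3, -291.6, 91.7]
tcp_rot: [[0.993, -0.114, 0.002], [-0.114, -0.993, -0.002], [0.002, 0.001, -1.0]]
ft_force: [-0.5, 0.6, -0.1]
grip_width: 55.7
grip_force: 0.0
```

>>> {"fn": "play_rows", "kwargs": {
  "series": [
    {"travel": [0,0,0],"yaw": 0},
    {"travel": [0,0,0],"yaw": 0},
    {"travel": [0,0,0],"yaw": 0},
    {"travel": [0,0,0],"yaw": 0},
    {"travel": [0,0,0],"yaw": 0},
    {"travel": [0,0,0],"yaw": 0}
  ],
  "fingers": 1,
  "squeeze": 80
}}

```text
t: 5.03
ee_pos: [467.7, -291.3, 91.1]
tcp_rot: [[0.993, -0.115, 0.001], [-0.115, -0.993, -0.001], [0.001, 0.001, -1.0]]
ft_force: [-0.9, 0.8, 5.5]
grip_width: 14.4
grip_force: 78.0
```

>>> {"fn": "play_rows", "kwargs": {
  "series": [
    {"travel": [0,0,-15],"yaw": 0},
    {"travel": [0,0,-50],"yaw": 0},
    {"travel": [-2,-10,-80],"yaw": -0.05},
    {"travel": [-10,-50,-80],"yaw": -0.2},
    {"travel": [-20,-100,-80],"yaw": -0.37},
    {"travel": [-30,-150,-80],"yaw": -0.55},
    {"travel": [-42,-200,-80],"yaw": -0.73},
    {"travel": [-52,-250,-80],"yaw": -0.91},
    {"travel": [-62,-290,-80],"yaw": -1.09},
    {"travel": [-67,-315,-80],"yaw": -1.27}
  ]
}}

```text
t: 6.28
ee_pos: [436.2, 31.5, 171.0]
tcp_rot: [[0.397, 0.918, 0.0], [0.918, -0.397, 0.0], [0.0, 0.0, -1.0]]
ft_force: [0.6, -0.9, -0.7]
grip_width: 14.6
grip_force: 78.1
```

>>> {"fn": "play_rows", "kwargs": {
  "series": [
    {"travel": [0,0,0],"yaw": -0.15},
    {"travel": [0,0,0],"yaw": -0.222},
    {"travel": [0,0,0],"yaw": -0.222},
    {"travel": [0,0,0],"yaw": -0.222}
  ]
}}

```text
t: 6.78
ee_pos: [437.1, 29.5, 170.6]
tcp_rot: [[0.194, 0.981, 0.0], [0.981, -0.194, -0.0], [-0.0, 0.0, -1.0]]
ft_force: [-0.1, -0.9, -1.3]
grip_width: 14.8
grip_force: 78.1
```

Run:
```python
from h import *
np.set_printoptions(precision=1,suppress=True)
s=manip.state(); p=np.array(s["ee_pos"]); R=np.array(s["tcp_rot"]); g=p+R[:,2]*-19
f=g+R[:,0]*90; f[2]=g[2]-88
ims=[]
for c in("top","side"):
    im=save(c,c+"2"); q=manip.pinpoint(c,"rod_foot")[:2]; pr=proj(c,f)[0]; print(c,"pred",pr,[(x["uv"],x["confidence"],at_z(c,x["uv"],f[2])) for x in q])
    b=cv2.resize(im,None,fx=4,fy=4,interpolation=cv2.INTER_CUBIC); cv2.circle(b,tuple(int(v*4) for v in pr),4,(0,255,0),1)
    x0,y0=max(0,int(pr[0]*4)-200),max(0,int(pr[1]*4)-300); ims.append(b[y0:y0+600,x0:x0+400])
print("foot pred",f); print([i.shape for i in ims])
cv2.imwrite("pics/c2.png",np.hstack([cv2.copyMakeBorder(i,0,600-i.shape[0],0,400-i.shape[1],cv2.BORDER_CONSTANT) for i in ims])[...,::-1])
go((437,30,170,1.377))
```

```text
top pred [206.1 271.5] []
side pred [243.  366.7] [([244.7, 366.5], 0.84, array([453.2, 116. , 101.6]))]
foot pred [454.5 117.8 101.6]
[(600, 400, 3), (600, 400, 3)]
t 6.97 pos [437.   29.5 170.4] yaw 1.3759 q [-0.1  0.2  1.9 -0.   1.   0.1] w 14.9 F [ 0.8  0.2 -1.4] tilt [ 0. -0.]
travel [0.5, -0.1, 0.4] yaw -0.0011
```

View pics/c2.png

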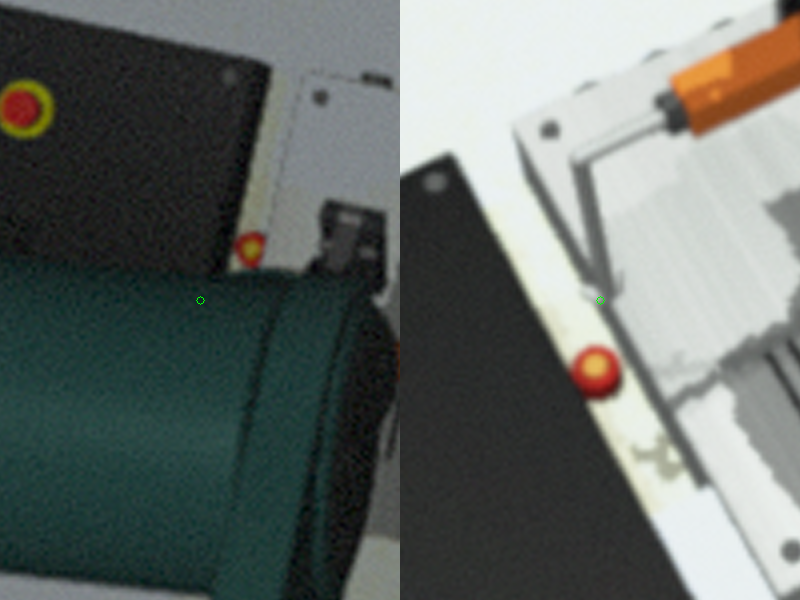

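The side crop shows the foot at about (606,293), on the gap centreline and behind the nut at (597,372). That is within about 2 mm of the prediction, so I'll descend.

>>> {"fn": "play_rows", "kwargs": {
  "series": [
    {"travel": [0.5,0,30],"yaw": 0},
    {"travel": [0.5,0,50],"yaw": 0},
    {"travel": [0.5,0,60],"yaw": 0},
    {"travel": [0.5,0,65],"yaw": 0},
    {"travel": [0.5,0,70],"yaw": 0},
    {"travel": [0.5,0,70],"yaw": 0}
  ]
}}

```text
t: 7.72
ee_pos: [437.2, 30.1, 100.4]
tcp_rot: [[0.193, 0.981, 0.0], [0.981, -0.193, -0.0], [-0.0, 0.0, -1.0]]
ft_force: [-0.6, -0.1, -1.0]
grip_width: 14.7
grip_force: 78.2
```

>>> {"fn": "play_rows", "kwargs": {
  "series": [
    {"travel": [0,0,10],"yaw": 0},
    {"travel": [0,0,20],"yaw": 0},
    {"travel": [0,0,26],"yaw": 0},
    {"travel": [0,0,26],"yaw": 0},
    {"travel": [0,0,26],"yaw": 0}
  ]
}}

```text
t: 8.35
ee_pos: [437.2, 30.1, 74.3]
tcp_rot: [[0.193, 0.981, -0.0], [0.981, -0.193, -0.0], [-0.0, -0.0, -1.0]]
ft_force: [-0.1, 0.2, -1.2]
grip_width: 14.7
grip_force: 78.2
```

Run:
```python
from h import *
im=save("side","side3")
print(manip.pinpoint("side","rod_foot")[:1],[ (x["uv"],at_z("side",x["uv"],0)) for x in manip.pinpoint("side","nut")[:1]])
b=cv2.resize(im,None,fx=5,fy=5,interpolation=cv2.INTER_CUBIC)[1650:2150,950:1550]
cv2.imwrite("pics/c3.png",b[...,::-1]); go((437,30,73,1.377))
```

```text
[{'uv': [249.8, 395.8], 'confidence': 0.66}] [([243.3, 389.2], array([474.62499439, 115.2983846 ,   0.        ]))]
t 8.5 pos [437.3  30.1  74.6] yaw 1.3768 q [-0.09  0.36  2.02 -0.    0.76  0.11] w 14.7 F [ 0.   0.1 -1.3] tilt [ 0.0006 -0.0002]
travel [-0.2, -0.3, 1.6] yaw -0.0002
```

View pics/c3.png

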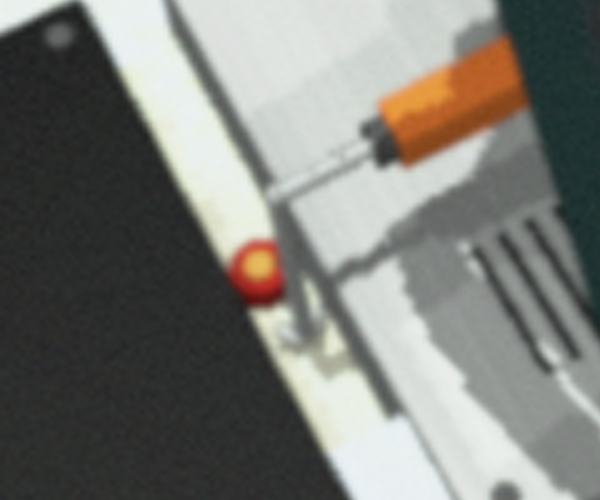

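The foot is behind the nut in the gap, with no contact force. I'll lower it slightly and pull along tool +y.

>>> {"fn": "play_rows", "kwargs": {
  "series": [
    {"travel": [0,3,1.5],"yaw": 0},
    {"travel": [0,8,1.5],"yaw": 0},
    {"travel": [0,14,1.5],"yaw": 0},
    {"travel": [0,22,1.5],"yaw": 0},
    {"travel": [0,31,1.5],"yaw": 0},
    {"travel": [0,41,1.5],"yaw": 0},
    {"travel": [0,51,1.5],"yaw": 0},
    {"travel": [0,61,1.5],"yaw": 0},
    {"travel": [0,71,1.5],"yaw": 0},
    {"travel": [0,80,1.5],"yaw": 0}
  ]
}}

```text
t: 9.75
ee_pos: [516.3, 14.6, 72.8]
tcp_rot: [[0.193, 0.981, 0.0], [0.981, -0.193, -0.0], [-0.0, 0.0, -1.0]]
ft_force: [-0.3, 0.8, -1.7]
grip_width: 14.7
grip_force: 78.1
```

Run:
```python
from h import *
im=save("side","side4")
print([(x["uv"],at_z("side",x["uv"],0)) for x in manip.pinpoint("side","nut")[:1]])
go((437,30,73,1.377))
b=cv2.resize(im,None,fx=4,fy=4,interpolation=cv2.INTER_CUBIC)[1160:1660,600:1200]
cv2.imwrite("pics/c4.png",b[...,::-1])
```

```text
[([221.7, 350.9], array([5.50269106e+02, 1.00916550e+02, 1.13686838e-13]))]
t 9.85 pos [517.2  14.4  73. ] yaw 1.3766 q [-0.11  0.45  1.85 -0.    0.84  0.09] w 14.5 F [ 0.9 -0.1 -1. ] tilt [ 0.0016 -0.0003]
travel [-0.2, -81.7, -0.2] yaw -0.0004
```

View pics/c4.png

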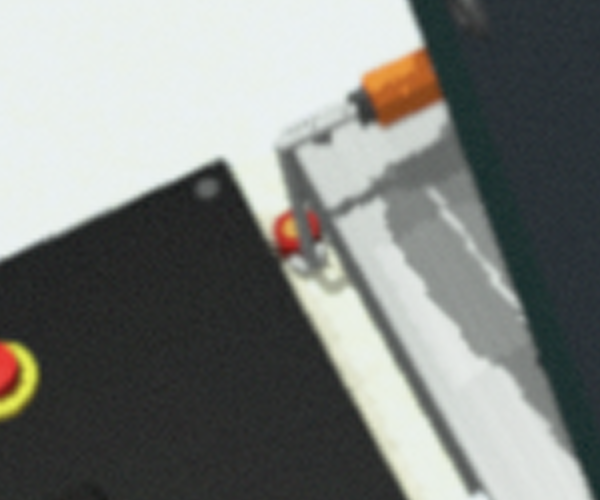

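The crop shows the nut at (298,230), riding ahead of the foot and now about 20 mm from the mouth. I'll keep pulling.

>>> {"fn": "play_rows", "kwargs": {
  "series": [
    {"travel": [0,5,0],"yaw": 0},
    {"travel": [0,13,0],"yaw": 0},
    {"travel": [0,22,0],"yaw": 0},
    {"travel": [0,32,0],"yaw": 0},
    {"travel": [0,42,0],"yaw": 0},
    {"travel": [0,52,0],"yaw": 0},
    {"travel": [0,62,0],"yaw": 0},
    {"travel": [0,72,0],"yaw": 0},
    {"travel": [0,80,0],"yaw": 0},
    {"travel": [0,86,0],"yaw": 0}
  ]
}}

```text
t: 11.1
ee_pos: [600.5, -2.0, 72.8]
tcp_rot: [[0.193, 0.981, -0.0], [0.981, -0.193, -0.0], [-0.0, 0.0, -1.0]]
ft_force: [0.0, -0.2, -0.1]
grip_width: 14.8
grip_force: 78.1
```

>>> {"fn": "play_rows", "kwargs": {
  "series": [
    {"travel": [0,4,0],"yaw": 0},
    {"travel": [0,4,0],"yaw": 0},
    {"travel": [0,-6,0],"yaw": 0},
    {"travel": [0,-6,0],"yaw": 0}
  ]
}}

```text
t: 11.6
ee_pos: [592.2, -0.3, 72.6]
tcp_rot: [[0.193, 0.981, -0.002], [0.981, -0.193, 0.0], [-0.0, -0.002, -1.0]]
ft_force: [-0.5, -0.6, -0.4]
grip_width: 14.9
grip_force: 78.2
```

Run:
```python
from h import *
for c in("side","top"):
  save(c,c+"5"); print(c,[(x["uv"],x["confidence"],at_z(c,x["uv"],0)) for x in manip.pinpoint(c,"nut")[:2]])
go((437,30,73,1.377))
```

```text
side [([203.6, 311.6], 0.52, array([631.72092338,  79.81297102,   0.        ]))]
top []
t 11.8 pos [594.2  -0.7  72.9] yaw 1.3769 q [-0.12  0.53  1.68 -0.    0.93  0.08] w 14.5 F [ 0.4 -0.3 -1.2] tilt [ 0.0003 -0.0001]
travel [-0.2, -160.1, -0.1] yaw -0.0001
```

Nut is out at about (632,80), 64 mm in front of the mouth. Returning the rod.

>>> {"fn": "play_rows", "kwargs": {
  "series": [
    {"travel": [0,0,-15],"yaw": 0},
    {"travel": [0,0,-55],"yaw": 0},
    {"travel": [0,0,-95],"yaw": 0},
    {"travel": [-20,-5,-98],"yaw": 0.1},
    {"travel": [-65,-15,-98],"yaw": 0.28},
    {"travel": [-115,-25,-98],"yaw": 0.46},
    {"travel": [-165,-36,-98],"yaw": 0.64},
    {"travel": [-215,-47,-98],"yaw": 0.82},
    {"travel": [-260,-57,-98],"yaw": 1.0},
    {"travel": [-290,-64,-98],"yaw": 1.18}
  ]
}}

```text
t: 13.05
ee_pos: [474.8, -275.2, 172.1]
tcp_rot: [[0.982, 0.188, 0.001], [0.188, -0.982, -0.001], [0.001, 0.002, -1.0]]
ft_force: [0.8, 1.0, -0.6]
grip_width: 14.8
grip_force: 78.3
```

>>> {"fn": "play_rows", "kwargs": {
  "series": [
    {"travel": [0,0,0],"yaw": 0.15},
    {"travel": [0,0,0],"yaw": 0.3125},
    {"travel": [0,0,0],"yaw": 0.3125},
    {"travel": [0,0,0],"yaw": 0.3125},
    {"travel": [0,0,0],"yaw": 0.3125}
  ]
}}

```text
t: 13.68
ee_pos: [475.5, -272.8, 171.1]
tcp_rot: [[0.994, -0.113, 0.0], [-0.113, -0.994, -0.0], [0.0, 0.0, -1.0]]
ft_force: [0.5, -0.2, -0.1]
grip_width: 14.7
grip_force: 78.3
```

```bash
python3 -c "
from h import *
go((467.7,-291.3,91.1,-.1155))
save('side','side6')
for c in ['side']: print([(x['uv'],x['confidence'],at_z(c,x['uv'],0)) for x in manip.pinpoint(c,'nut')[:2]])"
```

```text
t 13.68 pos [ 475.5 -272.8  171.1] yaw -0.1136 q [-0.65  0.35  1.69 -0.    1.1   1.04] w 14.7 F [ 0.5 -0.2 -0.1] tilt [ 0.0002 -0.0003]
travel [-5.7, 19.2, 80.0] yaw 0.0019
[([199.3, 311.0], 0.54, array([637.5390842 ,  84.57584107,   0.        ]))]
```

>>> {"fn": "play_rows", "kwargs": {
  "series": [
    {"travel": [-3,10,10],"yaw": 0.002},
    {"travel": [-5.7,19.2,30],"yaw": 0.002},
    {"travel": [-5.7,19.2,45],"yaw": 0.002},
    {"travel": [-5.7,19.2,45],"yaw": 0.002},
    {"travel": [-5.7,19.2,45],"yaw": 0.002}
  ]
}}

```text
t: 14.4
ee_pos: [467.7, -291.3, 125.9]
tcp_rot: [[0.993, -0.117, 0.0], [-0.117, -0.993, -0.0], [0.0, 0.0, -1.0]]
ft_force: [-0.2, -0.5, -1.0]
grip_width: 14.9
grip_force: 78.3
```

```bash
python3 -c "
from h import *
go((467.7,-291.3,91.1,-.1155))"
```

```text
t 14.4 pos [ 467.7 -291.3  125.9] yaw -0.1176 q [-0.68  0.41  1.73  0.    1.    1.01] w 14.9 F [-0.2 -0.5 -1. ] tilt [ 0.0001 -0.    ]
travel [-0.0, -0.0, 34.8] yaw -0.0021
```

>>> {"fn": "play_rows", "kwargs": {
  "series": [
    {"travel": [0,0,12],"yaw": 0},
    {"travel": [0,0,22],"yaw": 0},
    {"travel": [0,0,30],"yaw": 0},
    {"travel": [0,0,34.5],"yaw": 0},
    {"travel": [0,0,34.5],"yaw": 0},
    {"travel": [0,0,34.5],"yaw": 0}
  ]
}}

```text
t: 15.15
ee_pos: [467.6, -291.4, 91.3]
tcp_rot: [[0.993, -0.117, 0.0], [-0.117, -0.993, -0.0], [0.0, 0.0, -1.0]]
ft_force: [-0.1, 0.5, -0.9]
grip_width: 14.5
grip_force: 78.5
```

>>> {"fn": "play_rows", "kwargs": {
  "series": [
    {"travel": [0,0,0],"yaw": 0},
    {"travel": [0,0,0],"yaw": 0},
    {"travel": [0,0,0],"yaw": 0},
    {"travel": [0,0,0],"yaw": 0},
    {"travel": [0,0,-20],"yaw": 0},
    {"travel": [0,0,-70],"yaw": 0},
    {"travel": [0,0,-100],"yaw": 0},
    {"travel": [0,0,-100],"yaw": 0}
  ],
  "fingers": -0.3
}}

```text
t: 16.15
ee_pos: [469.1, -292.6, 194.0]
tcp_rot: [[0.993, -0.117, 0.004], [-0.117, -0.993, -0.004], [0.005, 0.003, -1.0]]
ft_force: [0.7, -0.7, -1.0]
grip_width: 55.7
grip_force: 0.0
```

```bash
python3 -c "
from h import *
go((632,81,120,1.377),(632,81,4,1.377),(632,81,120,-.115))"
```

```text
t 16.15 pos [ 469.1 -292.6  194. ] yaw -0.1177 q [-0.68  0.33  1.66 -0.    1.15  1.01] w 55.7 F [ 0.7 -0.7 -1. ] tilt [ 0.0045 -0.0037]
travel [117.5, -390.4, 73.3] yaw -1.4947
travel [117.0, -390.8, 189.3] yaw -1.4947
travel [117.5, -390.4, 73.3] yaw -0.0027
```

Run:
```python
from h import *
np.set_printoptions(precision=1,suppress=True)
us=[]
for c in("top","side"):
    im=save(c,c+"7"); q=manip.pinpoint(c,"nut")[:1]; print(c,[(x["uv"],x["confidence"],at_z(c,x["uv"],0)) for x in q])
    h=cv2.cvtColor(im,cv2.COLOR_RGB2HSV); m=cv2.inRange(h,(0,120,70),(14,255,255))|cv2.inRange(h,(172,120,70),(180,255,255))
    u,v=proj(c,[634,83,6])[0].astype(int); k=np.zeros_like(m); k[v-12:v+13,u-12:u+13]=1; w=np.argwhere(m*k>0)
    print(len(w),"mask ctr at z6",at_z(c,w.mean(0)[::-1],6))
```

```text
top [([238.6, 181.8], 0.46, array([640.5,  77.9,   0. ]))]
39 mask ctr at z6 [636.2  81.1   6. ]
side [([203.1, 311.9], 0.56, array([631.8,  80.8,   0. ]))]
72 mask ctr at z6 [636.6  79.7   6. ]
```

>>> {"fn": "play_rows", "kwargs": {
  "series": [
    {"travel": [15,-50,10],"yaw": 0},
    {"travel": [31,-100,30],"yaw": 0},
    {"travel": [48,-155,50],"yaw": 0},
    {"travel": [65,-210,71],"yaw": 0},
    {"travel": [82,-265,71],"yaw": 0},
    {"travel": [100,-320,71],"yaw": 0},
    {"travel": [115,-365,71],"yaw": 0},
    {"travel": [123,-389,71],"yaw": 0},
    {"travel": [123,-389,71],"yaw": 0},
    {"travel": [123,-389,71],"yaw": 0}
  ]
}}

```text
t: 17.6
ee_pos: [634.3, 79.4, 119.5]
tcp_rot: [[0.993, -0.118, -0.002], [-0.118, -0.993, -0.001], [-0.002, 0.001, -1.0]]
ft_force: [-0.2, 0.6, 1.1]
grip_width: 55.7
grip_force: 0.0
```

```bash
python3 -c "
from h import *
save('side','side8'); print([(x['uv'],at_z('side',x['uv'],0)) for x in manip.pinpoint('side','rod')[:1]])
go((635.5,80.5,2,-.1176))"
```

```text
[]
t 17.7 pos [634.6  79.  120. ] yaw -0.1192 q [ 0.02  0.52  1.54 -0.    1.08  1.71] w 55.5 F [0.3 0.3 1.2] tilt [-0.0012 -0.0005]
travel [0.9, -1.7, 118.0] yaw -0.0016
```

View pics/side8.png

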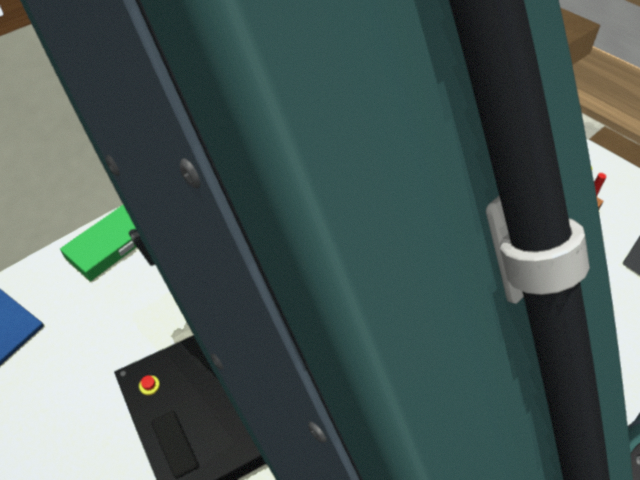

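The arm hides the nut in this view, so I'll descend on the measurement.

>>> {"fn": "play_rows", "kwargs": {
  "series": [
    {"travel": [0.5,-1,45],"yaw": 0},
    {"travel": [0.5,-1,85],"yaw": 0},
    {"travel": [0.5,-1,107],"yaw": 0},
    {"travel": [0.5,-1,117],"yaw": 0},
    {"travel": [0.5,-1,117],"yaw": 0},
    {"travel": [0.5,-1,117],"yaw": 0}
  ]
}}

```text
t: 18.45
ee_pos: [636.9, 81.1, 4.5]
tcp_rot: [[0.993, -0.118, 0.002], [-0.118, -0.993, -0.0], [0.002, -0.0, -1.0]]
ft_force: [0.2, -0.1, 0.2]
grip_width: 55.4
grip_force: 0.0
```

>>> {"fn": "play_rows", "kwargs": {
  "series": [
    {"travel": [0,0,0],"yaw": 0},
    {"travel": [0,0,0],"yaw": 0},
    {"travel": [0,0,0],"yaw": 0},
    {"travel": [0,0,0],"yaw": 0},
    {"travel": [0,0,0],"yaw": 0},
    {"travel": [0,0,0],"yaw": 0}
  ],
  "fingers": 1,
  "squeeze": 30
}}

```text
t: 19.2
ee_pos: [636.4, 81.5, 4.1]
tcp_rot: [[0.993, -0.117, 0.001], [-0.117, -0.993, -0.0], [0.001, -0.0, -1.0]]
ft_force: [-0.9, -0.7, 5.5]
grip_width: 16.0
grip_force: 29.2
```

```bash
python3 -c "
from h import *
go((539,-148.5,80,-.1176))"
```

```text
t 19.2 pos [636.4  81.5   4.1] yaw -0.1175 q [ 0.02  0.67  1.61 -0.    0.86  1.71] w 16.0 F [-0.9 -0.7  5.5] tilt [ 0.001  -0.0001]
travel [-69.7, 239.8, -76.0] yaw 0.0001
```

>>> {"fn": "play_rows", "kwargs": {
  "series": [
    {"travel": [0,0,-20],"yaw": 0},
    {"travel": [0,0,-55],"yaw": 0},
    {"travel": [-10,35,-76],"yaw": 0},
    {"travel": [-25,85,-76],"yaw": 0},
    {"travel": [-40,135,-76],"yaw": 0},
    {"travel": [-55,185,-76],"yaw": 0},
    {"travel": [-66,225,-76],"yaw": 0},
    {"travel": [-70,240,-76],"yaw": 0},
    {"travel": [-70,240,-76],"yaw": 0},
    {"travel": [-70,240,-76],"yaw": 0}
  ]
}}

```text
t: 20.45
ee_pos: [538.8, -147.7, 79.6]
tcp_rot: [[0.993, -0.117, 0.001], [-0.117, -0.993, 0.0], [0.0, -0.0, -1.0]]
ft_force: [0.3, 0.1, -0.6]
grip_width: 15.7
grip_force: 29.3
```

Run:
```python
from h import *
go((539,-148.5,12,-.1176))
a,b=save('top','top9'),save('side','side9')
cv2.imwrite("pics/m9.png",np.hstack([cv2.resize(i,(400,300)) for i in(a,b)])[...,::-1])
```

```text
t 20.45 pos [ 538.8 -147.7   79.6] yaw -0.1171 q [-0.39  0.48  1.76  0.    0.9   1.3 ] w 15.7 F [ 0.3  0.1 -0.6] tilt [0.0005 0.0002]
travel [0.2, 0.8, 67.6] yaw 0.0005
```

View pics/m9.png

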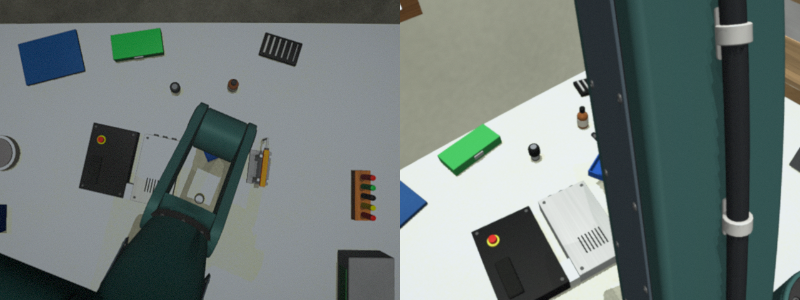

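The rod is on its rest at about (264,163) in the small top view, and the nut is held (opening 15.7 mm). The bench in front of the mouth is empty. I'll lower it into the tray.

>>> {"fn": "play_rows", "kwargs": {
  "series": [
    {"travel": [0,0,30],"yaw": 0},
    {"travel": [0,0,55],"yaw": 0},
    {"travel": [0,0,68],"yaw": 0},
    {"travel": [0,0,68],"yaw": 0},
    {"travel": [0,0,68],"yaw": 0}
  ]
}}

```text
t: 21.18
ee_pos: [539.0, -148.6, 12.0]
tcp_rot: [[0.993, -0.117, 0.001], [-0.117, -0.993, -0.0], [0.001, 0.0, -1.0]]
ft_force: [-0.3, 0.7, -0.7]
grip_width: 15.9
grip_force: 29.3
```

>>> {"fn": "play_rows", "kwargs": {
  "series": [
    {"travel": [0,0,0],"yaw": 0},
    {"travel": [0,0,0],"yaw": 0},
    {"travel": [0,0,0],"yaw": 0},
    {"travel": [0,0,-20],"yaw": 0},
    {"travel": [0,0,-70],"yaw": 0},
    {"travel": [0,-30,-120],"yaw": 0},
    {"travel": [-50,-60,-150],"yaw": 0},
    {"travel": [-100,-110,-150],"yaw": 0},
    {"travel": [-130,-160,-150],"yaw": 0},
    {"travel": [-130,-200,-150],"yaw": 0}
  ],
  "fingers": 0.2
}}

```text
t: 22.42
ee_pos: [429.2, 66.7, 161.4]
tcp_rot: [[0.993, -0.118, -0.002], [-0.118, -0.993, -0.0], [-0.002, 0.0, -1.0]]
ft_force: [1.6, 0.4, -0.4]
grip_width: 33.8
grip_force: 0.0
```

>>> {"fn": "play_rows", "kwargs": {
  "series": [
    {"travel": [0,-50,0],"yaw": 0},
    {"travel": [0,-100,0],"yaw": 0},
    {"travel": [0,-150,0],"yaw": 0},
    {"travel": [0,-200,0],"yaw": 0},
    {"travel": [0,-250,0],"yaw": 0},
    {"travel": [0,-250,0],"yaw": 0}
  ]
}}

```text
t: 23.18
ee_pos: [462.6, 316.8, 161.5]
tcp_rot: [[0.993, -0.114, 0.002], [-0.114, -0.993, 0.002], [0.001, -0.002, -1.0]]
ft_force: [-0.1, -0.6, 0.2]
grip_width: 34.1
grip_force: 0.0
```

Run:
```python
from h import *
go((539,-148.5,12,-.1176))
o=[]
for c in("top","side"):
    i=save(c,c+"10"); print(c,[(x['uv'],at_z(c,x['uv'],6)) for x in manip.pinpoint(c,"nut")[:1]])
    u,v=proj(c,[510,-220,40])[0].astype(int); o.append(cv2.resize(i[v-75:v+75,u-100:u+100],(800,600))[:, :])
cv2.imwrite("pics/m10.png",np.hstack([cv2.resize(i,(400,300)) for i in o])[...,::-1])
```

```text
t 23.18 pos [462.6 316.8 161.5] yaw -0.1143 q [0.48 0.38 1.68 0.   1.09 2.16] w 34.1 F [-0.1 -0.6  0.2] tilt [0.0015 0.0015]
travel [128.8, 453.8, 148.9] yaw 0.0033
top [([344.0, 230.5], array([ 540.44269029, -145.40105645,    6.        ]))]
side [([427.9, 254.5], array([ 459.77234948, -291.60193114,    6.        ]))]
```

View pics/m10.png

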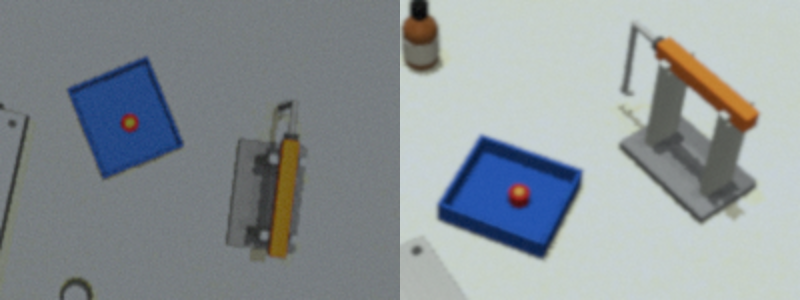

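The nut is in the middle of the tray, at (130,122) in the left crop. The rod lies in both notches as it did at the start, so I'll hand in.

```bash
python3 -c "
from h import *
print(manip.finish_job())"
```

```text
the job is handed in; nothing more can be done
None
```

The nut was fished out with the rod and is in the blue tray, the rod is back on its rest, and the job was handed in at about 23 s; no verdict came back.

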